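# Set the foot gap of a gauging stand to a thickness gauge

## Task

Set the gap of the green gauging stand with the yellow-handled thickness gauge: make sure the gap is open enough, slide the gauge flat along the bed under the foot until its round nose meets the end stop, and let go of it. Then turn the crank by its red pin until the sprung foot just drags on the gauge (spring pushed in roughly 1 to 2 mm, never hard down). Leaving the screw as set, draw the gauge out and lay it flat on the bench clear of the stand; leave the blue-handled gauge and the other things alone.

Things in the scene. Friction and masses are not known exactly. Their poses are not given: they have to be found in the camera images.
- stand: Fixed gauging stand: steel bed 90 x 215 x 12 mm with a green C-frame. Origin: on the vertical spindle axis at bench level; z up; the gauge is pushed in along its +y. Bed: y -140 (open end) to +75 mm, x +-45. End stop: column face at y +35 (column x +-28, to y 75). Overhead arm: y -50 to +75, x +-28, z 56 to 86.
- bed_point (a point): Point on the bed's upper face (12 mm above the bench) under the foot, on the spindle axis; axes as the stand. Two guide rails 6 mm high stand on the bed, 40 mm apart inside, from y -55 to +30 mm, flared out to about 55 mm apart at y -80.
- crank (a joint): Crank angle, rad, 0 to 5.0, growing clockwise seen from above. Free gap between bed and hanging foot = 18 mm - 3 mm x angle (18 mm at 0, 3 mm at 5). It stays where left; turning takes about 1 N at the pin. At angle 0 the pin lies along the stand's +x from the axis, at angle a it lies at -a about the stand's z.
- crank_pin (a point): Top centre of the upright red crank pin: 18 mm diameter, 42 mm tall, 60 mm from the spindle axis; top 145 mm above the bench, its lower end on the crank arm at 103 mm. The crank keeps its height as it turns; its hub on the axis is 18 mm in radius and reaches 112 mm.
- foot_face (a point): Centre of the underside of the round brass foot (26 mm diameter, 9 mm tall) on the spindle, between the bed and the overhead arm.
- foot (a joint): How far the foot is pushed up against its spring, m: 0 hanging free, at most 0.007. Spring 2 N per mm plus the foot's own 0.3 N. With the 10 mm gauge under it the foot first touches at crank angle 2.67; it just drags with the spring in by 0.3 to 2.6 mm, crank angle about 2.8 to 3.5.
- gauge_yellow: Yellow-handled thickness gauge, loose, 160 g: aluminium blade 10 mm thick, 32 wide, 200 long, round nose; upright yellow handle block on it 16 (x) x 30 (y) x 46 mm tall, top 56 mm above the underside. Origin: underside, below the handle's centre; +y along the blade to the nose, 185 mm away; tail 15 mm behind. Home at the stop, its origin is at y -150 mm of the stand.
- gauge_yellow_nose (a point): Tip of the yellow gauge's round nose, on its underside.
- gauge_blue: Blue-handled gauge of the same shape with a 15 mm thick blade (top of handle 61 mm up), loose, to be left alone. Origin and axes as the yellow one.
- block: Dark steel block 30 x 60 x 35 mm, to be left alone. Origin: centre of underside.
- strap: Slotted steel clamp strap 42 x 170 x 20 mm, long along its y, to be left alone. Origin: centre of underside.
- jack: Standing machinist's screw jack, 84 mm across, 149 mm tall, immovable. Origin: centre of underside.
- packing: Dark steel packing block 50 x 90 x 30 mm, to be left alone. Origin: centre of underside.

How it is judged:
By the outcome, as a careful person would: the job done as asked, in the order asked, and still so for the second after the job is handed in, with the robot touching nothing.
It also fails if it takes over 72 s, if anything falls off the work surface, if the arm or the gripper's body presses on something with over 40 N, if the wrist force passes 120 N, or if a joint passes its speed limit or range.

## Robot

A 7-joint arm with a two-finger parallel gripper is mounted at the origin on a cart in front of the work surface, level with it; the furniture and walls round the work are solid. World frame = base frame: x ahead of the robot, y to its left, z up, the work surface at z = 0. Lengths are in m, angles in degrees, forces in N, time in s.
With the tool pointing down it reaches from about 0.425 to 0.875 m from the base axis. Payload 4.7 kg.
Tool frame: the origin (TCP) lies where the fingers leave the gripper's body, on its centre line; the fingertips stand 70 mm ahead of it and the grasp point (between the pads) lies 51 mm ahead of it (env.tip_reach is the distance from the TCP to the fingertips, in m); z points along the fingers, x is the direction in which the jaws open and shut, and the axes are right-handed (so a half turn about z gives the same grasp; the last joint's range is limited). The gripper opens to 87 mm and grips with 3 to 60 N. Pads are 19 mm wide; open, the fingers measure 117 mm over their backs; the gripper's body (75 mm by 190 mm) begins 51 mm behind the grasp point.
Start: joints at [-62.848, 18.392, -4.016, 83.108, 1.295, 78.541, -3.26], TCP at [0.288, 0.582, 0.292] pointing down, gripper open.
Joint ranges: [-163.93, 163.93], [-17.29, 119.83], [-79.2, 71.16], [3.27, 140.29], [-89.18, 269.18], [5.43, 117.66], [-154.24, 154.24]. Speed limits (degrees/s): [147.25, 147.25, 180, 180, 180, 180, 180].

## Interface

Orientations are given as [roll, pitch, yaw] about the fixed x, y, z axes, in that order (R = Rz(yaw) Ry(pitch) Rx(roll)).
In Python, from cell import env, optics, order gives the robot as it stands.
- The arm moves only by the shell command python3 -m creep 'ROWS' [FORCE]. ROWS is JSON, a list of rows, each a list of 7 numbers: the shift along the tool's x, y, z in cm, then the turn, a rotation vector about the tool's x, y, z in rad, then the opening, from 0 (shut) to 1 (fully open). A call has 1 to 20 rows; each row shifts and turns the pose as measured when the row begins, along the tool's axes as they then stand; what a row does not reach is not made up. A row lasts 1/10 s, in which the tool goes at most 50 mm and 8.59 degrees, less where a joint would pass 70% of its speed; a pose out of reach is approached as far as the arm can. A call with a gripper value outside its range is refused whole. The fingers move at their own pace and stop on an object; FORCE is the grip in N (left out, the last holds). Time passes only in rows, so rows that do not move let the fingers close. It gives the time, the measured TCP pose, the force and the opening at its end, in the units of the state.
- env.get_obs(): the state, without advancing time (a new reading comes with each control period).
- optics.read_camera(name): name is "scene" or "top" or "wrist"; returns a dict with "frame" (384x512x3 uint8, blue, green, red), "z_map" (384x512 float32, m along the optical axis (not along the pixel's ray), 0 where there is no reading), "fx", "fy", "cx", "cy" (pixels), "R" (3x3) and "t" (3): a world point X has camera coordinates R X + t; the wrist camera has in their place "hand_eye" (4x4, takes a point from camera to tool coordinates, whose origin is the TCP and whose axes are the tool frame's). Camera axes: x right, y down, z forward; pixel columns grow to the right and rows downward; lengths in m; the calibration is good to about 2 mm. A picture is of the moment at which its call begins: read the wrist's pose just before it.
- order.sign_off(): hands the job in, once; it reports no verdict.
The state is a dict: "time_s": time; "qpos": joint angles; "joint_velocities": joint speeds; "effort": joint torques, N m; "tool_pos": TCP position; "tool_rot": TCP orientation; "force": force on the tool from outside, world axes, zero at the start; "wrist_torque": the same for the moment, N m; "grip_width": finger opening in m.
Only numpy, scipy, OpenCV 4.12 (cv2) and the standard library are available. Lean on these libraries where they do the work, as an engineer would, in place of code of your own. Each camera call takes 0.05 s, during which the arm holds its last target. There are 200 camera calls.

## Working session

There is one attempt and no reset: what is moved stays moved. The work goes in short steps, Python scripts to look and compute and a shell command to move; the robot and the scene stay as the last step left them, time stands still between calls to the robot, and variables do not carry over. Pictures are saved under pics/ and viewed, on a budget of 10 in all, crops included, one or two more only if the job needs it, and the job is handed in when it is done.

```bash
ls; mkdir -p pics
python3 - <<'E'
from cell import env, optics
import cv2, numpy as np
o=env.get_obs(); print({k:np.round(v,3).tolist() for k,v in o.items()})
ims=[]
for n in("scene","top"):
    c=optics.read_camera(n); np.savez(f"pics/{n}0.npz",**c); ims.append(c["frame"]); print(n,c["fx"],c["fy"],c["cx"],c["cy"],np.round(c["R"],3).tolist(),np.round(c["t"],3))
    cv2.imwrite(f"pics/{n}0.png",cv2.resize(c["frame"],(768,576)))
E
```

```text
pics
{'time_s': 0.0, 'qpos': [-62.849, 18.44, -4.018, 83.174, 1.296, 78.54, -3.261], 'joint_velocities': [0.038, 0.01, 0.001, -0.014, 0.049, -0.032, -0.036], 'effort': [-0.0, -49.127, -0.404, -31.253, -0.064, 0.044, 0.0], 'tool_pos': [0.288, 0.582, 0.291], 'tool_rot': [179.994, 0.108, 63.66], 'force': [1.284, -0.135, 0.443], 'wrist_torque': [0.033, -0.018, 0.028], 'grip_width': 0.087}
scene 456.0951400902781 456.0951400902781 259.68754791961726 192.36978364215378 [[0.597, -0.802, -0.017], [-0.437, -0.308, -0.845], [0.673, 0.512, -0.534]] [-0.428  0.31   1.012]
top 439.24448117950107 439.24448117950107 255.723953241034 190.20972395196415 [[-0.001, -1.0, -0.005], [-0.987, 0.001, -0.159], [0.159, 0.005, -0.987]] [-0.089  0.618  1.319]
```

View pics/top0.png

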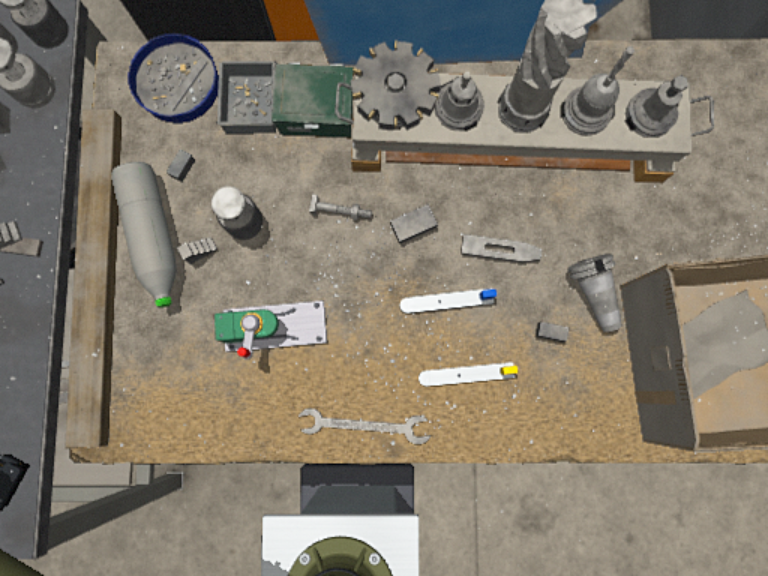

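View pics/scene0.png

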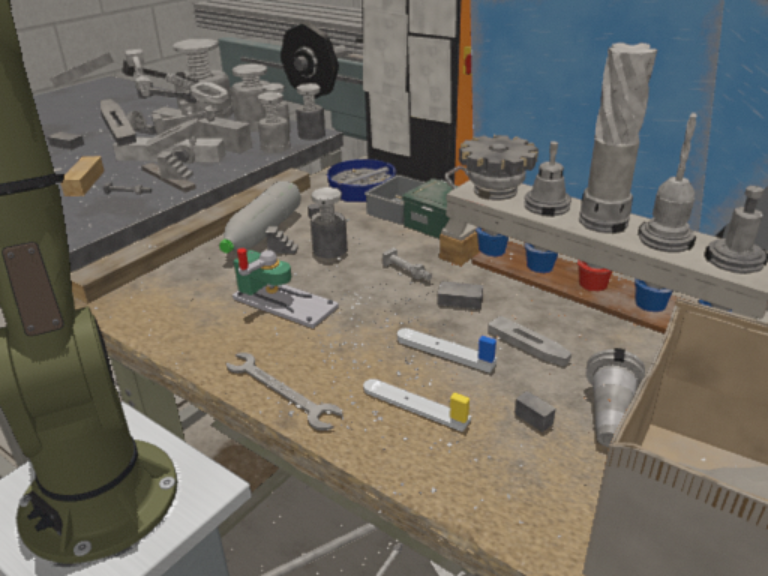

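The top view (768 px) shows the yellow gauge with its handle at (510,370) and nose at (422,379). The stand is at (270,326), its open end facing right (world -y). The red pin is at (243,352), so the crank is near 3.4 rad: the gap is too small and must be opened first.

```bash
cat > h.py <<'E'
import numpy as np, cv2
def ray(c,px,z):
    R,t=c["R"],c["t"]; px=np.atleast_2d(px).astype(float)
    d=np.c_[(px[:,0]-c["cx"])/c["fx"],(px[:,1]-c["cy"])/c["fy"],np.ones(len(px))]@R
    o=-R.T@t; return o+d*((z-o[2])/d[:,2])[:,None]
def mask(c,lo,hi,roi=None):
    h=cv2.cvtColor(c["frame"],cv2.COLOR_BGR2HSV); m=cv2.inRange(h,np.array(lo),np.array(hi))
    if roi:
        k=np.zeros_like(m); x0,y0,x1,y1=roi; k[y0:y1,x0:x1]=255; m&=k
    return m
def pix(m): return np.argwhere(m>0)[:,::-1]
def cloud(c,m,T=None):
    p=pix(m); z=c["z_map"][p[:,1],p[:,0]]; p=p[z>0]; z=z[z>0]
    P=np.c_[(p[:,0]-c["cx"])/c["fx"]*z,(p[:,1]-c["cy"])/c["fy"]*z,z]
    if T is not None:
        P=np.c_[P,np.ones(len(P))]@T.T; return P[:,:3]
    return (P-c["t"])@c["R"]
E
python3 - <<'E'
from h import *
c=dict(np.load("pics/top0.npz")); s=dict(np.load("pics/scene0.npz"))
for n,cc in(("top",c),("scene",s)):
  for nm,lo,hi in(("yellow",(22,170,120),(35,255,255)),("blue",(105,180,80),(125,255,255)),("red",(0,200,100),(6,255,255)),("green",(60,120,40),(85,255,255))):
    roi={"top":(130,150,380,280),"scene":(140,150,360,300)}[n]
    m=mask(cc,lo,hi,roi); P=cloud(cc,m)
    if len(P): 
      top=P[P[:,2]>np.percentile(P[:,2],95)-.006]
      print(n,nm,len(P),"zmax",P[:,2].max().round(3),"top mean",top.mean(0).round(4),"n",len(top),"min",P.min(0).round(3),"max",P.max(0).round(3))
# blades and bed in top: bright low saturation
h=cv2.cvtColor(c["frame"],cv2.COLOR_BGR2HSV)
for nm,roi,z,v in(("yblade",(270,235,352,262),.010,225),("bblade",(260,185,335,212),.015,225),("bed",(138,195,222,240),.012,140)):
  m=mask(c,(0,0,v),(180,40,255),roi)
  cs,_=cv2.findContours(m,cv2.RETR_EXTERNAL,cv2.CHAIN_APPROX_NONE); k=max(cs,key=cv2.contourArea)[:,0]
  Q=ray(c,k,z)[:,:2]; r=cv2.minAreaRect((Q*1000).astype(np.float32)); print(nm,len(k),r,cv2.boxPoints(r).round().tolist())
E
```

```text
top yellow 47 zmax 0.091 top mean [ 0.4529 -0.2987  0.0604] n 22 min [ 0.436 -0.358  0.049] max [0.546 0.158 0.091]
top blue 45 zmax 0.065 top mean [ 0.5995 -0.3052  0.0613] n 31 min [ 0.592 -0.319  0.035] max [ 0.608 -0.291  0.065]
top red 27 zmax 0.146 top mean [0.4763 0.1811 0.1437] n 22 min [0.471 0.174 0.13 ] max [0.483 0.189 0.146]
top green 458 zmax 0.095 top mean [0.5329 0.1999 0.0872] n 281 min [0.503 0.127 0.057] max [0.562 0.249 0.095]
scene yellow 153 zmax 0.059 top mean [ 0.4389 -0.3494  0.0551] n 37 min [ 0.431 -0.361  0.015] max [ 0.45  -0.334  0.059]
scene blue 299 zmax 0.073 top mean [ 0.8093 -0.2197  0.0651] n 54 min [ 0.587 -0.322  0.023] max [ 0.968 -0.098  0.073]
scene red 50 zmax 0.146 top mean [0.4725 0.1781 0.144 ] n 15 min [0.464 0.168 0.109] max [0.48  0.184 0.146]
yblade 138 ((436.25958251953125, -260.27996826171875), (30.30263900756836, 197.16818237304688), 5.34799861907959) [[412.0, -164.0], [430.0, -360.0], [461.0, -357.0], [442.0, -161.0]]
bblade 121 ((590.1192626953125, -211.75830078125), (30.785675048828125, 175.5437469482422), 6.322044372558594) [[565.0, -126.0], [584.0, -301.0], [615.0, -297.0], [596.0, -123.0]]
bed 210 ((540.1345825195312, 144.06948852539062), (91.79057312011719, 214.28504943847656), 4.637500762939453) [[486.0, 247.0], [503.0, 34.0], [595.0, 41.0], [577.0, 255.0]]
```

```bash
cat >> h.py <<'E'
def goto(target,yaw=None):
    """print tool-frame shift (cm) and z turn (rad) from measured pose to target"""
    from cell import env
    from scipy.spatial.transform import Rotation as Ro
    o=env.get_obs(); R=Ro.from_euler("xyz",o["tool_rot"],degrees=True)
    s=R.inv().apply(np.array(target)-o["tool_pos"])*100
    out=[s.round(2).tolist()]
    if yaw is not None: out.append((Ro.from_euler("xyz",[180,0,yaw],degrees=True).as_matrix().T@R.as_matrix()).T)
    if yaw is not None: out[1]=Ro.from_matrix(out[1]).as_rotvec().round(3).tolist()
    print("t",round(o["time_s"],2),"tcp",np.round(o["tool_pos"],4),"rot",np.round(o["tool_rot"],2),"F",np.round(o["force"],1),"w",round(o["grip_width"],4)); print("rows need",*out)
S=np.array([.5375,.1765]); YAW=4.6
def pin(a): f=np.radians(YAW)-a; return S+.06*np.array([np.cos(f),np.sin(f)])
def crank_of(p): d=np.array(p[:2])-S; return (np.radians(YAW)-np.arctan2(d[1],d[0]))%(2*np.pi), np.hypot(*d)
E
python3 -m creep '[[-2.7,3.4,0.3,0,0,0,1],[-2.7,3.4,0.3,0,0,0,1],[-2.7,3.4,0.3,0,0,0,1],[-2.7,3.4,0.3,0,0,0,1],[-2.7,3.4,0.3,0,0,0,1],[-2.7,3.4,0.3,0,0,0,1],[-2.7,3.4,0.3,0,0,0,1],[-2.7,3.4,0.3,0,0,0,1],[-2.7,3.4,0.3,0,0,0,1],[-2.7,3.4,0.3,0,0,0,1]]' 8; python3 -c "
from h import *
goto([.476,.181,.26])"
```

```text
time_s: 1.1
tool_pos: [0.4744, 0.1812, 0.2544]
tool_rot: [-179.6, 0.3, 64.5]
force: [1.4, 0.5, 0.7]
grip_width: 0.0871
t 1.1 tcp [0.4744 0.1812 0.2544] rot [-179.65    0.34   64.55] F [1.4 0.5 0.7] w 0.0871
rows need [0.04, 0.15, -0.56]
```

```bash
python3 -m creep '[[0,0.1,2.5,0,0,0,1],[0,0,2.5,0,0,0,1],[0,0,2.2,0,0,0,1],[0,0,0,0,0,0,1],[0,0,0,0,0,0,0],[0,0,0,0,0,0,0],[0,0,0,0,0,0,0],[0,0,0,0,0,0,0],[0,0,0,0,0,0,0],[0,0,0,0,0,0,0],[0,0,0,0,0,0,0],[0,0,0,0,0,0,0]]' 8; python3 -c "
from h import *
from cell import optics
c=optics.read_camera('wrist'); cv2.imwrite('pics/w1.png',c['frame']); print(c['hand_eye'].round(3))
goto([*pin(3.0),.181]); print(pin(3.3))"
```

```text
time_s: 2.3
tool_pos: [0.4797, 0.1721, 0.1845]
tool_rot: [-180.0, 0.1, 63.7]
force: [-0.1, -0.6, 0.4]
grip_width: 0.0315
[[ 1.     0.     0.    -0.   ]
 [-0.     0.961  0.276 -0.076]
 [-0.    -0.276  0.961 -0.092]
 [ 0.     0.     0.     1.   ]]
t 2.35 tcp [0.4799 0.1722 0.1846] rot [1.7998e+02 1.1000e-01 6.3720e+01] F [ 2.   1.  -0.8] w 0.0272
rows need [-0.84, 0.31, 0.36]
[0.477683   0.18118257]
```

View pics/w1.png

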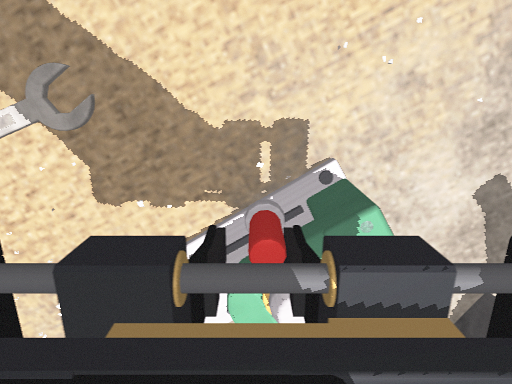

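The wrist view shows the red pin at (265,235) between the fingers, which aren't fully closed yet.

```bash
python3 -m creep '[[0,0,0,0,0,0,0],[0,0,0,0,0,0,0],[0,0,0,0,0,0,0],[0,0,0,0,0,0,0],[0,0,0,0,0,0,0]]' 8; python3 -c "
from h import *
from cell import optics,env
c=optics.read_camera('top');m=mask(c,(0,200,100),(6,255,255),(130,150,380,280));P=cloud(c,m);print(len(P),len(P) and P.mean(0))
o=env.get_obs(); print(crank_of(o['tool_pos']))
goto([*pin(3.0),.184])"
```

```text
time_s: 2.85
tool_pos: [0.4806, 0.1725, 0.1848]
tool_rot: [179.9, 0.0, 63.7]
force: [0.5, 0.8, 0.2]
grip_width: 0.0179
0 0
(np.float64(3.1518980717746974), np.float64(0.057083746914736264))
t 2.9 tcp [0.4806 0.1725 0.1848] rot [1.7992e+02 4.0000e-02 6.3720e+01] F [ 0.2  1.2 -1. ] w 0.0178
rows need [-0.9, 0.27, 0.08]
```

```bash
cat >> h.py <<'E'
def wpin():
    from cell import optics,env
    from scipy.spatial.transform import Rotation as Ro
    o=env.get_obs(); c=optics.read_camera("wrist"); m=mask(c,(0,180,60),(8,255,255),(150,100,400,330))|mask(c,(174,180,60),(180,255,255),(150,100,400,330))
    P=cloud(c,m,c["hand_eye"])
    W=Ro.from_euler("xyz",o["tool_rot"],degrees=True).apply(P)+o["tool_pos"]
    k=abs(W[:,2]-.145)<.004
    mid=lambda A:(A.min(0)+A.max(0))/2
    print("pin top: tool",P[k].mean(0).round(4),mid(P[k]).round(4),"world",W[k].mean(0).round(4),"n",k.sum(),"crank,r",np.round(crank_of(mid(W[k])),4))
E
python3 -c "
from h import *
wpin()"
```

```text
pin top: tool [-0.0001 -0.0099  0.0408] [ 0.     -0.0099  0.0413] world [0.4717 0.1767 0.144 ] n 747 crank,r [3.2076 0.0649]
```

```bash
python3 -m creep '[[0,0,0,0,0,0,0.4],[0,0,0,0,0,0,0.4],[0,-0.9,0,0,0,0,0.4],[0,0,0,0,0,0,0.3],[0,0,0,0,0,0,0],[0,0,0,0,0,0,0],[0,0,0,0,0,0,0],[0,0,0,0,0,0,0],[0,0,0,0,0,0,0]]' 8; python3 -c "
from h import *
wpin();goto([*pin(3.0),.184])
A=np.array([pin(a) for a in (3.2,2.9,2.6,2.3,2.0,1.7,1.4)]); D=np.diff(A,axis=0); y=np.radians(63.7)
print(np.c_[D[:,0]*np.cos(y)+D[:,1]*np.sin(y),D[:,0]*np.sin(y)-D[:,1]*np.cos(y)].round(4)*100)"
```

```text
time_s: 3.85
tool_pos: [0.4707, 0.1766, 0.1842]
tool_rot: [-180.0, 0.1, 63.7]
force: [-0.3, -0.4, -0.1]
grip_width: 0.0172
pin top: tool [-0.0002  0.0034  0.0413] [-0.0007  0.0037  0.0413] world [0.4736 0.1749 0.1429] n 34 crank,r [3.199  0.0633]
t 3.9 tcp [0.4707 0.1766 0.1842] rot [-1.7998e+02  1.4000e-01  6.3740e+01] F [-0.1 -0.6 -0.4] w 0.0177
rows need [-0.83, 1.33, 0.03]
[[-1.45  1.06]
 [-1.07  1.44]
 [-0.6   1.69]
 [-0.07  1.79]
 [ 0.46  1.73]
 [ 0.95  1.52]]
```

```bash
python3 -m creep '[[-0.75,0.5,0,0,0,0,0],[-0.7,0.56,0,0,0,0,0],[-0.6,0.7,0,0,0,0,0],[-0.47,0.74,0,0,0,0,0],[-0.35,0.83,0,0,0,0,0],[-0.25,0.86,0,0,0,0,0],[0,0,0,0,0,0,0]]' 8; python3 -c "
from h import *
wpin();goto([*pin(2.0),.184])"
```

```text
time_s: 4.6
tool_pos: [0.4964, 0.1286, 0.1846]
tool_rot: [-179.9, -0.1, 63.8]
force: [1.0, 1.6, -1.4]
grip_width: 0.0175
pin top: tool [ 0.     -0.0066  0.0413] [ 0.     -0.0064  0.0414] world [0.4905 0.1317 0.1433] n 277 crank,r [2.4267 0.0648]
t 4.65 tcp [0.4962 0.1288 0.1846] rot [-1.7991e+02 -1.0000e-01  6.3860e+01] F [ 1.8  1.9 -0.4] w 0.0177
rows need [0.13, 2.24, 0.06]
```

```bash
sed -i 's/^S=.*;/S=np.array([.533,.176]);/' h.py; python3 -m creep '[[0,0,0,0,0,0,0.4],[0,-0.6,0,0,0,0,0.4],[0,0,0,0,0,-0.145,0.4],[0,0,0,0,0,-0.145,0.4],[0,0,0,0,0,-0.145,0.4],[0,0,0,0,0,-0.145,0.4],[0,0,0,0,0,-0.145,0.4],[0,0,0,0,0,-0.145,0.4],[0,0,0,0,0,-0.145,0.4],[0,0,0,0,0,0,0.2],[0,0,0,0,0,0,0],[0,0,0,0,0,0,0],[0,0,0,0,0,0,0],[0,0,0,0,0,0,0]]' 10; python3 -c "
from h import *
wpin();goto([*pin(2.0),.184])
from cell import env
print(crank_of(env.get_obs()['tool_pos']))"
```

```text
time_s: 6.05
tool_pos: [0.4847, 0.1264, 0.1831]
tool_rot: [-179.3, 0.2, 123.4]
force: [0.1, -1.0, 0.0]
grip_width: 0.017
pin top: tool [0.0001 0.0144 0.0384] [0.0001 0.0145 0.0387] world [0.4963 0.134  0.1445] n 228 crank,r [2.3699 0.0576]
t 6.1 tcp [0.4847 0.1264 0.183 ] rot [-179.25    0.22  123.39] F [-0.2 -0.5  0.7] w 0.0169
rows need [-2.1, 1.95, -0.11]
(np.float64(2.423489397039841), np.float64(0.06927422992729682))
```

```bash
python3 -m creep '[[0,0,0,0,0,0,0.4],[0,0,0,0,0,0,0.4],[0,1.2,0,0,0,0,0.4],[0,0,0,0,0,0,0.3],[0,0,0,0,0,0,0],[0,0,0,0,0,0,0],[0,0,0,0,0,0,0],[0,0,0,0,0,0,0]]' 10; python3 -c "
from h import *
wpin();goto([*pin(2.0),.184])
from cell import env,optics
print(crank_of(env.get_obs()['tool_pos']))
cv2.imwrite('pics/w2.png',optics.read_camera('wrist')['frame'])"
```

```text
time_s: 6.9
tool_pos: [0.4959, 0.1347, 0.1829]
tool_rot: [-179.3, 0.2, 123.4]
force: [0.4, -0.9, -0.1]
grip_width: 0.0175
pin top: tool [ 0.0001 -0.009   0.0392] [ 0.0003 -0.009   0.0391] world [0.488  0.1295 0.1437] n 513 crank,r [2.4211 0.0624]
t 6.95 tcp [0.496  0.1348 0.1829] rot [-179.31    0.2   123.39] F [ 1.  -0.4  0.1] w 0.0175
rows need [-2.17, 0.54, -0.11]
(np.float64(2.3826836261338333), np.float64(0.055428859163823035))
```

View pics/w2.png

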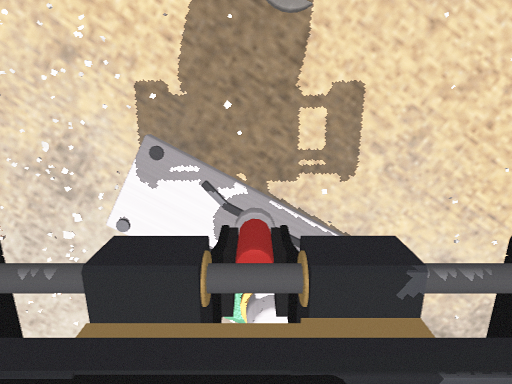

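```bash
sed -i 's/print("pin top: tool"/print("front+9mm y",round(np.percentile(P[k][:,1],2)+.009,4));print("pin top: tool"/' h.py; python3 -m creep '[[-0.69,0.22,0,0,0,-0.12,0],[-0.69,0.22,0,0,0,-0.12,0],[-0.69,0.22,0,0,0,-0.12,0],[-0.69,0.22,0,0,0,-0.12,0],[-0.69,0.22,0,0,0,-0.12,0],[0,0,0,0,0,0,0]]' 15; python3 -c "
from h import *
wpin();goto([*pin(1.3),.184])
from cell import env,optics
o=env.get_obs();print(crank_of(o['tool_pos']),o['qpos'])"
```

```text
time_s: 7.6
tool_pos: [0.5278, 0.1192, 0.1829]
tool_rot: [-179.3, -0.4, 159.1]
force: [0.3, -0.3, 0.6]
grip_width: 0.0175
front+9mm y -0.0035
pin top: tool [ 0.0005 -0.009   0.0392] [ 0.0007 -0.009   0.0393] world [0.5236 0.1106 0.1438] n 511 crank,r [1.781  0.0647]
t 7.65 tcp [0.5275 0.1193 0.1829] rot [-179.27   -0.38  158.96] F [ 0.6 -0.3  0.5] w 0.0174
rows need [-2.42, 0.97, -0.14]
(np.float64(1.7471478023782465), np.float64(0.05700213050751664)) [-26.00240231  10.27758298  11.31646489 106.35659169  -1.81763034
  64.31158539 144.91508757]
```

```bash
python3 -m creep '[[-0.75,0.25,0,0,0,0,0],[-0.75,0.3,0,0,0,0,0],[0,0,0,0,0,0,0],[0,0,0,0,0,0,0.5],[0,0,0,0,0,0,0.6],[0,0,0,0,0,0,0.6]]' 15; python3 -c "
from h import *
from cell import env
print(crank_of(env.get_obs()['tool_pos']))"
python3 -m creep '[[0,0,-3,0,0,0,0.6],[0,0,-4,0,0,0,1],[0,0,-2,0,0,0.14,1],[0,0,0,0,0,0.149,1],[0,0,0,0,0,0.149,1],[0,0,0,0,0,0.149,1],[0,0,0,0,0,0.149,1],[0,0,0,0,0,0.149,1],[0,0,0,0,0,0.149,1],[0,0,0,0,0,0.149,1],[0,0,0,0,0,0.149,1],[0,0,0,0,0,0.149,1],[0,0,0,0,0,0.149,1],[0,0,0,0,0,0.149,1],[0,0,0,0,0,0.149,1],[0,0,0,0,0,0.149,1],[0,0,0,0,0,0.149,1],[0,0,0,0,0,0.149,1],[0,0,0,0,0,0.149,1],[0,0,0,0,0,0.1,1]]' 45; python3 -c "
from h import *
goto([.444,-.345,.22],5.35)
from cell import env;print(env.get_obs()['qpos'])"
```

```text
time_s: 8.25
tool_pos: [0.5406, 0.1179, 0.1825]
tool_rot: [-179.0, -0.7, 158.4]
force: [0.7, 0.0, -0.0]
grip_width: 0.0337
(np.float64(1.5218983754679645), np.float64(0.05863157157716759))
time_s: 10.25
tool_pos: [0.5396, 0.1213, 0.275]
tool_rot: [179.6, 0.9, 6.5]
force: [-0.9, 0.2, -0.2]
grip_width: 0.087
t 10.25 tcp [0.5396 0.1213 0.275 ] rot [179.62   0.9    6.46] F [-0.9  0.2 -0.2] w 0.087
rows need [-14.66, 45.22, 6.04] [0.007, 0.016, 0.019]
[-35.47234216   7.72958795  21.88488287  98.62857474  -2.69709431
  75.15506831  -6.5673717 ]
```

```bash
python3 -m creep '[[-1.46,4.5,0.5,0,0.016,0.02,1],[-1.46,4.5,0.5,0,0,0,1],[-1.46,4.5,0.5,0,0,0,1],[-1.46,4.5,0.5,0,0,0,1],[-1.46,4.5,0.5,0,0,0,1],[-1.46,4.5,0.5,0,0,0,1],[-1.46,4.5,0.5,0,0,0,1],[-1.46,4.5,0.5,0,0,0,1],[-1.46,4.5,0.5,0,0,0,1],[-1.46,4.5,0.5,0,0,0,1],[0,0,0,0,0,0,1]]' 45
python3 - <<'E'
from h import *
goto([.444,-.345,.22],5.35)
from cell import env,optics
from scipy.spatial.transform import Rotation as Ro
o=env.get_obs(); c=optics.read_camera("wrist"); P=cloud(c,mask(c,(22,150,100),(35,255,255)),c["hand_eye"])
W=Ro.from_euler("xyz",o["tool_rot"],degrees=True).apply(P)+o["tool_pos"]; k=abs(W[:,2]-.056)<.006
print(len(P),W[k].mean(0),W[k].min(0),W[k].max(0),cv2.minAreaRect((W[k][:,:2]*1000).astype(np.float32)))
t=optics.read_camera("top"); np.savez("pics/top1.npz",**t)
big=cv2.resize(t["frame"][180:260,130:240],None,fx=4,fy=4,interpolation=cv2.INTER_CUBIC); w=np.zeros((384+330,512,3),np.uint8)[:600]
cv2.imwrite("pics/m1.png",np.hstack([cv2.resize(c["frame"],(360,270)),cv2.resize(big,(371,270))]))
P=cloud(t,mask(t,(0,180,80),(6,255,255),(130,150,250,280))); P=P[P[:,2]>.138]; pc=(P.min(0)+P.max(0))/2; print("pin",P.mean(0),pc,len(P),crank_of(pc))
E
```

```text
time_s: 11.35
tool_pos: [0.4334, -0.3533, 0.2259]
tool_rot: [179.6, -0.7, 5.5]
force: [0.0, -0.3, 0.2]
grip_width: 0.0868
t 11.35 tcp [ 0.4334 -0.3533  0.2259] rot [179.6   -0.7    5.47] F [ 0.  -0.3  0.2] w 0.0868
rows need [1.13, -0.73, 0.6] [0.007, -0.012, 0.002]
557 [ 0.44269777 -0.3474853   0.05512516] [ 0.43402441 -0.35972931  0.05056701] [ 0.45078113 -0.33078796  0.05768881] ((442.3539733886719, -345.2950439453125), (14.548316955566406, 28.447240829467773), 5.662691116333008)
pin [0.53952245 0.11437483 0.143739  ] [0.53876713 0.11461052 0.14330794] 25 (np.float64(1.5574130918767493), np.float64(0.06165977299896617))
```

View pics/m1.png

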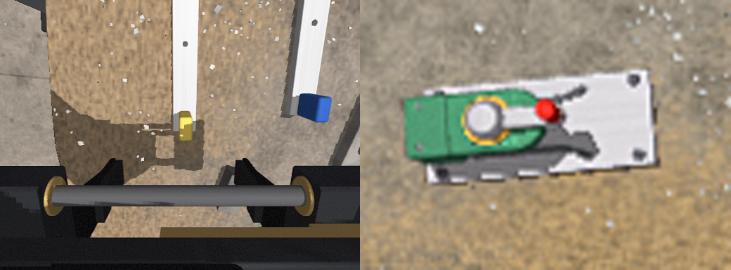

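Wrist view: the yellow handle is below at (185,127). The stand crop shows the pin pointing to the open side, so the crank is at about 1.55 and the gap about 13.4 mm. Next I grasp the handle.

```bash
python3 -m creep '[[0.97,-0.7,2,0.007,-0.012,0,1],[0,0,3.5,0,0,0,1],[0,0,3.5,0,0,0,1],[0,0,2,0,0,0,1],[0,0,0,0,0,0,1]]' 45; python3 -c "
from h import *
goto([.4424,-.3453,.088],5.6)"
```

```text
time_s: 11.95
tool_pos: [0.4534, -0.3291, 0.1138]
tool_rot: [-179.5, -0.6, 6.6]
force: [0.2, 0.8, 0.3]
grip_width: 0.0871
t 11.95 tcp [ 0.4534 -0.3291  0.1138] rot [-179.47   -0.56    6.6 ] F [0.2 0.8 0.3] w 0.0871
rows need [-1.3, 1.51, 2.56] [-0.009, -0.01, 0.018]
```

```bash
python3 -m creep '[[-1.3,1.5,0,-0.009,-0.01,0.018,1],[0,0,0,0,0,0,1],[0,0,0,0,0,0,1]]' 45; python3 -c "
from h import *
goto([.4424,-.3453,.088],5.6)"
```

```text
time_s: 12.25
tool_pos: [0.4441, -0.3445, 0.116]
tool_rot: [180.0, -0.1, 5.8]
force: [-0.2, 0.3, -0.3]
grip_width: 0.087
t 12.25 tcp [ 0.4441 -0.3445  0.116 ] rot [ 1.7997e+02 -1.3000e-01  5.7600e+00] F [-0.2  0.3 -0.3] w 0.087
rows need [-0.18, 0.06, 2.8] [0.001, -0.002, 0.003]
```

```bash
python3 -m creep '[[-0.18,0,1,0,0,0,1],[0,0,1,0,0,0,1],[0,0,0.7,0,0,0,1],[0,0,0,0,0,0,1],[0,0,0,0,0,0,0],[0,0,0,0,0,0,0],[0,0,0,0,0,0,0],[0,0,0,0,0,0,0],[0,0,0,0,0,0,0],[0,0,0,0,0,0,0],[0,0,0,0,0,0,0],[0,0,0,0,0,0,0],[0,0,0,0,0,0,0],[0,0,0,0,0,0,0]]' 45; python3 -c "
from h import *
goto([.4424,-.3453,.088],5.6)"
```

```text
time_s: 13.65
tool_pos: [0.4437, -0.3455, 0.0893]
tool_rot: [179.9, -0.4, 5.8]
force: [-2.0, 0.5, 1.7]
grip_width: 0.0156
t 13.65 tcp [ 0.4437 -0.3455  0.0893] rot [179.87  -0.38   5.75] F [-2.   0.5  1.7] w 0.0156
rows need [-0.13, -0.03, 0.13] [0.002, -0.007, 0.003]
```

```bash
python3 -m creep '[[0,0,-1,0,0,0,0],[0,0,-1.5,0,0,0,0],[0,0,-1.3,0,0,0.01,0],[1.37,-2.24,0,0,0,0.01,0],[1.37,-2.24,0,0,0,0,0],[1.37,-2.24,0,0,0,0,0],[1.37,-2.24,0,0,0,0,0],[1.37,-2.24,0,0,0,0,0],[1.37,-2.24,0,0,0,0,0],[1.37,-2.24,0,0,0,0,0],[1.37,-2.24,0,0,0,0,0],[1.2,-2,0,0,0,0,0],[0,0,0,0,0,0,0],[0,0,0,0,0,0,0]]' 45
python3 - <<'E'
from h import *
goto([.5579,-.1086,.125],4.6)
from cell import env,optics
from scipy.spatial.transform import Rotation as Ro
o=env.get_obs(); c=optics.read_camera("wrist"); t=optics.read_camera("top"); np.savez("pics/w3.npz",**c); np.savez("pics/top3.npz",**t)
cv2.imwrite("pics/m3.png",np.hstack([c["frame"],cv2.resize(t["frame"][160:256,130:300],(680,384))[:,:288*0+680]])[:, :1192][:, ::1] if 0 else np.vstack([c["frame"],cv2.resize(t["frame"][185:245,130:290],(512,192))]))
T=np.eye(4);T[:3,:3]=Ro.from_euler("xyz",o["tool_rot"],degrees=True).as_matrix();T[:3,3]=o["tool_pos"]; np.save("pics/T3.npy",T)
E
```

```text
time_s: 15.05
tool_pos: [0.5561, -0.1326, 0.1453]
tool_rot: [179.7, -1.2, 4.0]
force: [-0.5, -1.0, -1.4]
grip_width: 0.0155
t 15.05 tcp [ 0.5561 -0.1326  0.1453] rot [179.65  -1.22   4.04] F [-0.5 -1.  -1.4] w 0.0155
rows need [0.31, -2.39, 2.02] [0.006, -0.021, -0.01]
```

View pics/m3.png

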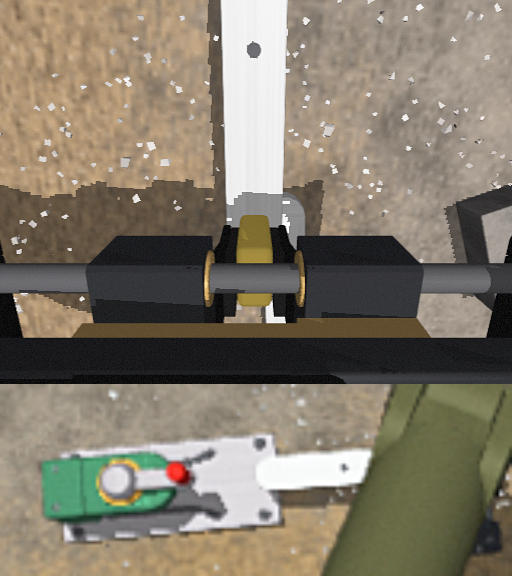

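Run:
```python
from h import *
c=dict(np.load("pics/w3.npz"));t=dict(np.load("pics/top3.npz"));T=np.load("pics/T3.npy")
m=mask(c,(0,0,225),(180,30,255),(205,0,300,190)); m=cv2.morphologyEx(m,cv2.MORPH_OPEN,np.ones((9,9)))
W=cloud(c,m,T@c["hand_eye"]); W=W[W[:,2]>.03]
n=np.polyfit(W[:,1],W[:,2],1); print("blade slope z/y deg",np.degrees(np.arctan(n[0])),"z at handle",np.polyval(n,T[1,3]))
ys=np.linspace(W[:,1].min()+.005,W[:,1].max()-.005,12); cen=[]
for y in ys:
    k=abs(W[:,1]-y)<.004; cen.append((W[k][:,0].min()+W[k][:,0].max())/2)
p=np.polyfit(ys,cen,1); print("blade yaw",np.degrees(np.arctan(-p[0])),"x at handle",np.polyval(p,T[1,3]),"ys",ys[[0,-1]])
# bed edges in top image, columns beyond the green, open end
g=cv2.cvtColor(t["frame"],cv2.COLOR_BGR2HSV)
print("bed points from depth:")
P=cloud(t,mask(t,(0,0,120),(180,45,255),(180,190,222,240))); P=P[(P[:,2]>.006)&(P[:,2]<.022)]
for y in (.06,.075,.09,.105):
    q=P[abs(P[:,1]-y)<.006]; print(y,len(q),q[:,0].min().round(4),q[:,0].max().round(4),((q[:,0].min()+q[:,0].max())/2).round(4))
print("bed ymin",np.percentile(P[:,1],1),"z med",np.median(P[:,2]))
# blade nose in top
m=mask(t,(0,0,235),(180,30,255),(205,195,250,230)); P=cloud(t,m);P=P[P[:,2]>.03]; print("blade top cam",len(P),P[:,1].max(),np.median(P[:,0]),np.median(P[:,1]),np.median(P[:,2]))
```

```text
blade slope z/y deg -0.2617184202870554 z at handle 0.0655483496251863
blade yaw 4.0815530306561705 x at handle 0.5572742235150592 ys [-0.10085121 -0.01568922]
bed points from depth:
0.06 91 0.5032 0.5902 0.5467
0.075 99 0.5004 0.6109 0.5556
0.09 94 0.5 0.5869 0.5435
0.105 74 0.4971 0.5867 0.5419
bed ymin 0.03671336650413451 z med 0.011165294306629183
blade top cam 331 0.0508948934598736 0.5488394136978251 -0.0014062011755559946 0.06476579773368517
```

```bash
sed -i 's/^S=.*;/S=np.array([.5365,.176]);/' h.py; python3 -m creep '[[0.3,-1.2,1,0.006,-0.021,-0.01,0],[0,-1.1,1,0,0,0,0],[0,0,0,0,0,0,0],[0,0,0,0,0,0,0]]' 45; python3 -c "
from h import *
goto([.5585,-.1086,.106],4.6)"
```

```text
time_s: 15.55
tool_pos: [0.5561, -0.1104, 0.1231]
tool_rot: [-180.0, 0.2, 4.3]
force: [0.3, -0.6, -1.9]
grip_width: 0.0153
t 15.55 tcp [ 0.5561 -0.1104  0.1231] rot [-1.7997e+02  1.6000e-01  4.3300e+00] F [ 0.3 -0.6 -1.9] w 0.0153
rows need [0.26, -0.16, 1.71] [-0.0, 0.003, -0.005]
```

```bash
python3 -m creep '[[0.26,-0.1,0.9,0,0.003,-0.005,0],[0,0,0.7,0,0,0,0],[0,0,0,0,0,0,0],[0,0,0.2,0,0,0,0],[0,0,0,0,0,0,0]]' 45; python3 -c "
from h import *
goto([.5585,-.1086,.106],4.6)"
```

```text
time_s: 16.05
tool_pos: [0.5582, -0.1102, 0.1029]
tool_rot: [180.0, 0.0, 4.6]
force: [-0.3, 0.3, -2.0]
grip_width: 0.0156
t 16.05 tcp [ 0.5582 -0.1102  0.1029] rot [1.7999e+02 4.0000e-02 4.5500e+00] F [-0.3  0.3 -2. ] w 0.0156
rows need [0.05, -0.16, -0.31] [0.0, 0.001, -0.001]
```

```bash
python3 -m creep '[[0,0,0.1,0,0,0,0],[0,-1.2,0,0,0,0,0],[0,-1.2,0,0,0,0,0],[0,-1.2,0,0,0,0,0],[0,-1.2,0,0,0,0,0],[0,0,0,0,0,0,0]]' 45;  python3 -c "
from h import *
goto([*(S-.15*np.array([-.0802,.9968])),.1029],4.6)"
```

```text
time_s: 16.65
tool_pos: [0.5545, -0.0567, 0.1026]
tool_rot: [-179.9, -0.0, 4.6]
force: [0.1, 0.1, -2.0]
grip_width: 0.0159
t 16.65 tcp [ 0.5545 -0.0567  0.1026] rot [-1.7993e+02 -4.0000e-02  4.6300e+00] F [ 0.1  0.1 -2. ] w 0.0159
rows need [0.08, -8.34, -0.02] [-0.001, -0.001, 0.001]
```

```bash
python3 -m creep '[[0.04,-1,0.05,0,0,0,0],[0.04,-1,0,0,0,0,0],[0,-1,0,0,0,0,0],[0,-1,0,0,0,0,0],[0,-1,0,0,0,0,0],[0,-1,0,0,0,0,0],[0,0,0,0,0,0,0]]' 45;  python3 -c "
from h import *
goto([*(S-.15*np.array([-.0802,.9968])),.1029],4.6)
from cell import optics
cv2.imwrite('pics/w4.png',np.vstack([optics.read_camera('wrist')['frame'],cv2.resize(optics.read_camera('scene')['frame'][140:240,130:397],(512,192))]))"
```

```text
time_s: 17.35
tool_pos: [0.5501, 0.0093, 0.1022]
tool_rot: [-179.9, -0.1, 4.7]
force: [-0.1, 0.7, -1.2]
grip_width: 0.0155
t 17.35 tcp [0.5501 0.0093 0.1022] rot [-1.7993e+02 -6.0000e-02  4.7100e+00] F [-0.1  0.7 -1.2] w 0.0155
rows need [-0.01, -1.72, -0.06] [-0.001, -0.001, 0.002]
```

View pics/w4.png

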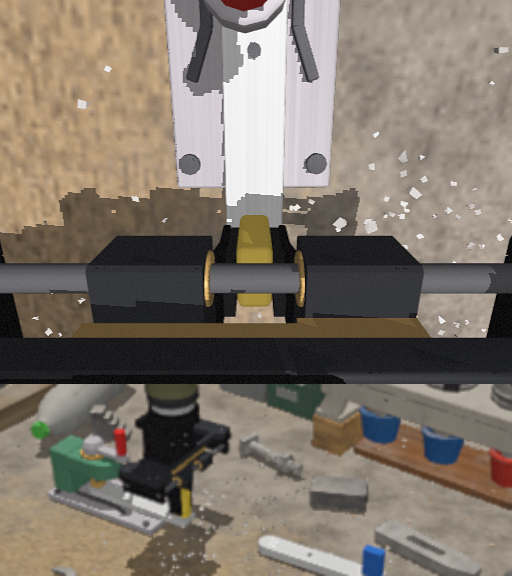

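The blade (centre col 254) sits midway between the rails and under the arm. I push on to the stop in small rows.

```bash
python3 -m creep '[[0,-0.6,0,0,0,0,0],[0,-0.5,0,0,0,0,0],[0,-0.2,0,0,0,0,0],[0,0,0,0,0,0,0]]' 45;  python3 -c "
from h import *
goto([*(S-.15*np.array([-.0802,.9968])),.1022],4.6)"; python3 -m creep '[[0,-0.2,0,0,0,0,0],[0,-0.15,0,0,0,0,0]]'; python3 -m creep '[[0,-0.2,0,0,0,0,0],[0,-0.15,0,0,0,0,0]]'
```

```text
time_s: 17.85
tool_pos: [0.5491, 0.0194, 0.1024]
tool_rot: [180.0, -0.1, 4.4]
force: [0.2, -0.4, -2.4]
grip_width: 0.0153
t 17.85 tcp [0.5491 0.0194 0.1024] rot [ 1.7995e+02 -8.0000e-02  4.4300e+00] F [ 0.2 -0.4 -2.4] w 0.0153
rows need [-0.01, -0.71, 0.02] [0.001, -0.001, -0.003]
time_s: 18.05
tool_pos: [0.5489, 0.0226, 0.1024]
tool_rot: [179.9, -0.1, 4.4]
force: [0.3, -0.5, -2.1]
grip_width: 0.0156
time_s: 18.25
tool_pos: [0.5486, 0.026, 0.1025]
tool_rot: [179.9, -0.1, 4.4]
force: [0.7, -3.6, -1.7]
grip_width: 0.0153
```

```bash
python3 -m creep '[[0,-0.1,0.05,0,0,0,0],[0,-0.05,0.05,0,0,0,0],[0,0,0,0,0,0,0]]';python3 -m creep '[[0,-0.08,0.05,0,0,0,0],[0,0,0,0,0,0,0]]'
```

```text
time_s: 18.55
tool_pos: [0.5487, 0.0261, 0.1017]
tool_rot: [179.8, -0.1, 4.3]
force: [-0.1, -0.7, -2.1]
grip_width: 0.0156
time_s: 18.75
tool_pos: [0.5489, 0.0262, 0.1014]
tool_rot: [179.8, -0.1, 4.3]
force: [0.1, -1.3, -0.8]
grip_width: 0.0155
```

```bash
python3 -m creep '[[0,0,0,0,0,0,0.3],[0,0,0,0,0,0,0.5],[0,0,0,0,0,0,0.6],[0,0,-1,0,0,0,0.8],[0,0,-3,0,0,0,1],[0,0,-4,0,0,0,1],[0,0,-4,0,0,0,1],[0,0,-4,0,0,0,1],[0,0,0,0,0,0,1]]'
python3 - <<'E'
from h import *
from cell import env,optics
from scipy.spatial.transform import Rotation as Ro
goto([.5388,.1146,.25],4.6)
o=env.get_obs(); c=optics.read_camera("wrist"); R=Ro.from_euler("xyz",o["tool_rot"],degrees=True)
W=R.apply(cloud(c,mask(c,(22,150,80),(35,255,255)),c["hand_eye"]))+o["tool_pos"]; k=abs(W[:,2]-.068)<.006
u=np.array([-.0802,.9968]); r=cv2.minAreaRect((W[k][:,:2]*1000).astype(np.float32)); print(k.sum(),r,W[k][:,2].mean(),"stand y",(np.array(r[0])/1000-S)@u)
m=mask(c,(0,180,60),(8,255,255))|mask(c,(174,180,60),(180,255,255)); W=R.apply(cloud(c,m,c["hand_eye"]))+o["tool_pos"]; k=abs(W[:,2]-.145)<.004
pc=(W[k].min(0)+W[k].max(0))/2; print("pin",pc,k.sum(),W[k].max(0)-W[k].min(0),crank_of(pc))
cv2.imwrite("pics/w5.png",c["frame"])
E
```

```text
time_s: 19.65
tool_pos: [0.5484, 0.029, 0.2705]
tool_rot: [180.0, -0.2, 4.3]
force: [0.3, 0.4, -0.2]
grip_width: 0.0795
t 19.65 tcp [0.5484 0.029  0.2705] rot [179.97  -0.18   4.31] F [ 0.3  0.4 -0.2] w 0.0795
rows need [-0.32, -8.61, 2.04] [0.001, -0.003, -0.005]
389 ((548.104248046875, 26.198333740234375), (14.474640846252441, 28.77744483947754), 4.528722763061523) 0.06705595650514452 stand y -0.15025296162109375
pin [0.53820745 0.11479318 0.14333238] 236 [0.01622848 0.01712259 0.00456254] (np.float64(1.6231923139981848), np.float64(0.061230634709963594))
```

View pics/w5.png

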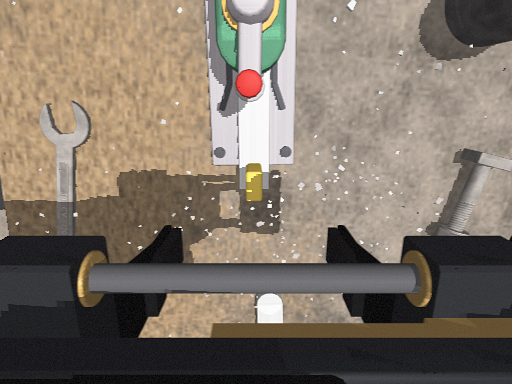

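The gauge is home: handle at (254,182), stand y about -150. The pin is at (249,83). Next, the pin.

```bash
python3 -m creep '[[-0.1,-2.9,0,0,0,0,1],[-0.1,-2.9,0,0,0,0,1],[-0.1,-2.6,0,0,0,0,1],[0,0,0,0,0,0,1],[0,0,0,0,0,0,1]]'; python3 -c "
from h import *
goto([.538,.1148,.184],4.6)"
```

```text
time_s: 20.2
tool_pos: [0.5357, 0.1138, 0.2658]
tool_rot: [179.9, 0.2, 4.1]
force: [0.3, -0.2, -0.1]
grip_width: 0.0868
t 20.2 tcp [0.5357 0.1138 0.2658] rot [179.91   0.25   4.15] F [ 0.3 -0.2 -0.1] w 0.0868
rows need [0.27, -0.1, 8.17] [0.002, 0.004, -0.008]
```

```bash
python3 -m creep '[[0.27,-0.1,2,0,0,0,0.8],[0,0,2.5,0,0,0,0.6],[0,0,2.3,0,0,0,0.6],[0,0,1,0,0,0,0.6],[0,0,0,0,0,0,0.6]]'; python3 -c "
from h import *
goto([.538,.1148,.184],4.6)"
```

```text
time_s: 20.7
tool_pos: [0.538, 0.1095, 0.1843]
tool_rot: [179.8, 0.3, 3.8]
force: [-0.3, 0.2, 0.5]
grip_width: 0.0563
t 20.7 tcp [0.538  0.1095 0.1843] rot [179.79   0.32   3.79] F [-0.3  0.2  0.5] w 0.0563
rows need [0.03, -0.53, 0.02] [0.004, 0.006, -0.014]
```

```bash
python3 -m creep '[[0,-0.5,0,0,0,0,0.6],[0,0,0,0,0,0,0.3],[0,0,0,0,0,0,0],[0,0,0,0,0,0,0],[0,0,0,0,0,0,0],[0,0,0,0,0,0,0],[0,0,0,0,0,0,0]]' 12; python3 -c "
from h import *
from cell import env
print(crank_of(env.get_obs()['tool_pos'])); goto([.538,.1148,.184],4.6)"; python3 -m creep '[[-0.72,-0.04,0,0,0,0.12,0],[-0.72,-0.04,0,0,0,0.12,0],[-0.72,-0.04,0,0,0,0.12,0],[-0.72,-0.04,0,0,0,0.12,0],[-0.72,-0.04,0,0,0,0.12,0],[-0.72,-0.04,0,0,0,0.12,0],[0,0,0,0,0,0,0]]';python3 -c "
from h import *
from cell import env
print(crank_of(env.get_obs()['tool_pos']));wpin()"
```

```text
time_s: 21.4
tool_pos: [0.5399, 0.1144, 0.1883]
tool_rot: [179.9, -0.0, 3.7]
force: [-0.2, 0.1, -0.8]
grip_width: 0.0176
(np.float64(1.596625907565039), np.float64(0.06173673583685138))
t 21.4 tcp [0.5399 0.1144 0.1883] rot [ 1.799e+02 -1.000e-02  3.730e+00] F [-0.2  0.1 -0.8] w 0.0176
rows need [-0.18, -0.06, 0.43] [0.002, -0.0, -0.015]
time_s: 22.1
tool_pos: [0.4972, 0.1274, 0.1883]
tool_rot: [179.9, 0.0, -39.1]
force: [-0.2, -0.0, -1.0]
grip_width: 0.0175
(np.float64(2.3309766205949285), np.float64(0.06246402595890796))
front+9mm y -0.0002
pin top: tool [-0.0001 -0.0054  0.0446] [-0.     -0.0055  0.0445] world [0.5005 0.1316 0.1437] n 398 crank,r [2.3377 0.0594]
```

```bash
python3 -m creep '[[-0.72,-0.04,0,0,0,0.12,0],[-0.72,-0.04,0,0,0,0.12,0],[-0.72,-0.04,0,0,0,0.12,0],[-0.72,-0.04,0,0,0,0.12,0],[-0.72,-0.04,0,0,0,0.12,0],[-0.72,-0.04,0,0,0,0.12,0],[0,0,0,0,0,0,0]]';python3 -c "
from h import *
from cell import env
p=env.get_obs()['tool_pos'];print(crank_of(p));d=p[:2]-np.array([.535,.174]);print((np.radians(4.6)-np.arctan2(d[1],d[0]))%6.283,np.hypot(*d));wpin()"
```

```text
time_s: 22.85
tool_pos: [0.4755, 0.1643, 0.1883]
tool_rot: [179.7, -0.0, -80.6]
force: [-0.8, 0.4, 0.9]
grip_width: 0.0177
(np.float64(3.031980950108415), np.float64(0.06208310291646084))
3.059880728567419 0.06025600219522979
front+9mm y 0.0
pin top: tool [ 0.0001 -0.0055  0.0445] [-0.0001 -0.0055  0.0448] world [0.4808 0.1651 0.1438] n 460 crank,r [3.0207 0.0574]
```

```bash
python3 -m creep '[[-0.72,-0.04,0,0,0,0.12,0],[0,0,0,0,0,0,0],[0,0,0,0,0,0,0]]';python3 -c "
from h import *
from cell import env
p=env.get_obs()['tool_pos'];print(crank_of(p));d=p[:2]-np.array([.535,.174]);print((np.radians(4.6)-np.arctan2(d[1],d[0]))%6.283,np.hypot(*d))"; python3 -m creep '[[0,0,0,0,0,0,0.3],[0,0,0,0,0,0,0.5],[0,0,0,0,0,0,0.6],[0,0,-2,0,0,0,0.7],[0,0,-3,0,0,0,1],[0,0,-4,0,0,-0.1,1],[0,0,0,0,0,-0.149,1],[0,0,0,0,0,-0.149,1],[0,0,0,0,0,-0.149,1],[0,0,0,0,0,-0.149,1],[0,0,0,0,0,-0.149,1],[0,0,0,0,0,-0.149,1],[0,0,0,0,0,-0.149,1],[0,0,0,0,0,-0.149,1],[0,0,0,0,0,-0.149,1],[0,0,0,0,0,-0.12,1],[0,0,0,0,0,0,1]]' 12; python3 -c "
from h import *
from cell import optics
goto([.549,-.01,.26],4.6)
t=optics.read_camera('top');np.savez('pics/top6.npz',**t)
for Q in (S,np.array([.535,.174])):
  P=cloud(t,mask(t,(0,180,80),(6,255,255),(130,150,250,280)));P=P[P[:,2]>.138]
  if len(P): d=(P.min(0)+P.max(0))[:2]/2-Q; print((np.radians(4.6)-np.arctan2(d[1],d[0]))%6.283,np.hypot(*d))"
```

```text
time_s: 23.2
tool_pos: [0.4749, 0.17, 0.1883]
tool_rot: [179.6, -0.0, -86.8]
force: [-1.7, 0.3, 1.0]
grip_width: 0.0177
(np.float64(3.125329816332455), np.float64(0.061846635066602026))
3.1560060834382693 0.060189142432784636
time_s: 24.9
tool_pos: [0.4803, 0.1618, 0.283]
tool_rot: [179.8, -0.1, 4.1]
force: [-0.2, 0.0, 0.5]
grip_width: 0.0869
t 24.9 tcp [0.4803 0.1618 0.283 ] rot [ 1.7977e+02 -1.4000e-01  4.1400e+00] F [-0.2  0.   0.5] w 0.0869
rows need [5.61, 17.63, 2.38] [0.004, -0.002, -0.008]
2.9026637706159577 0.06745570591416535
2.924497460350748 0.06541943401316164
```

```bash
python3 -m creep '[[1.8,3,0,0,0,0,1],[1.7,3,0,0,0,0,1],[1.5,3.2,0,0,0,0,1],[0.8,3.4,0,0,0,0,1],[0,1.5,0,0,0,0,1],[0,0,0,0,0,0,1],[0,0,0,0,0,0,1]]' 12
python3 - <<'E'
from h import *
from cell import env,optics
from scipy.spatial.transform import Rotation as Ro
goto([.548,.026,.2],4.5)
o=env.get_obs(); c=optics.read_camera("wrist"); R=Ro.from_euler("xyz",o["tool_rot"],degrees=True); t=optics.read_camera("top")
W=R.apply(cloud(c,mask(c,(22,150,80),(35,255,255),(150,100,360,384)),c["hand_eye"]))+o["tool_pos"]; k=abs(W[:,2]-.068)<.006
u=np.array([-.0802,.9968]); r=cv2.minAreaRect((W[k][:,:2]*1000).astype(np.float32)); print(k.sum(),r,W[k][:,2].mean(),"stand y",(np.array(r[0])/1000-S)@u)
m=mask(c,(0,180,60),(8,255,255))|mask(c,(174,180,60),(180,255,255)); W=R.apply(cloud(c,m,c["hand_eye"]))+o["tool_pos"]; k=abs(W[:,2]-.145)<.004
P=cloud(t,mask(t,(0,180,80),(6,255,255),(130,150,250,280)));P=P[P[:,2]>.138]
for nm,A in(("wrist",W[k]),("top",P)):
  if len(A):
    pc=(A.min(0)+A.max(0))/2; d=pc[:2]-[.535,.174]; print(nm,pc,A.max(0)-A.min(0),crank_of(pc),np.radians(4.6)-np.arctan2(d[1],d[0]))
s=optics.read_camera("scene")["frame"]
cv2.imwrite("pics/m6.png",np.vstack([cv2.resize(c["frame"],(512,300)),np.hstack([cv2.resize(t["frame"][180:250,130:230],(256,200)),cv2.resize(s[150:225,145:241],(256,200))])]))
E
```

```text
time_s: 25.65
tool_pos: [0.5495, 0.0227, 0.2835]
tool_rot: [179.8, -0.2, 3.3]
force: [0.0, 1.1, 0.7]
grip_width: 0.0871
t 25.65 tcp [0.5495 0.0227 0.2835] rot [179.82  -0.22   3.31] F [0.  1.1 0.7] w 0.0871
rows need [-0.17, -0.37, 8.35] [0.003, -0.004, -0.021]
231 ((548.5166625976562, 25.842220306396484), (14.679496765136719, 29.368881225585938), 5.327301025390625) 0.06701130238440753 stand y -0.150641011138916
top [0.46348984 0.12180026 0.37962916] [0.03816467 0.11259176 0.47709733] (np.float64(2.583284969762416), np.float64(0.09092906171738598)) 2.591324456326054
```

View pics/m6.png

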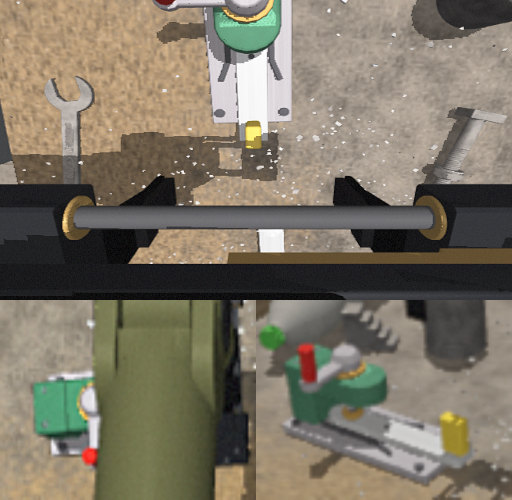

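Wrist view: gauge still home, handle at (253,134). Scene crop: the brass foot rests on the blade. The circle fit through the pin-grip positions gives a crank angle of about 3.15, so the spring is in about 1.5 mm. Now I regrip the handle.

```bash
python3 -m creep '[[-0.15,-0.35,3,0.003,-0.004,-0.021,1],[0,0,4,0,0,0,1],[0,0,4,0,0,0,1],[0,0,2,0,0,0,1],[0,0,0,0,0,0,1],[0,0,0,0,0,0,1]]' 45; python3 -c "
from h import *
goto([.548,.026,.102],4.5)"
```

```text
time_s: 26.4
tool_pos: [0.5483, 0.0384, 0.1511]
tool_rot: [-179.7, -0.2, 5.6]
force: [-0.0, -0.6, 0.4]
grip_width: 0.0868
t 26.4 tcp [0.5483 0.0384 0.1511] rot [-179.67   -0.22    5.55] F [-0.  -0.6  0.4] w 0.0868
rows need [-0.17, 1.26, 4.9] [-0.006, -0.004, 0.018]
```

```bash
python3 -m creep '[[-0.15,1.25,0,-0.006,-0.004,0.018,1],[0,0,0,0,0,0,1],[0,0,1.5,0,0,0,1],[0,0,1.5,0,0,0,1],[0,0,0,0,0,0,1],[0,0,0,0,0,0,1]]' 45; python3 -c "
from h import *
goto([.548,.026,.102],4.5)"
```

```text
time_s: 27.0
tool_pos: [0.5507, 0.0259, 0.1229]
tool_rot: [-179.9, -0.4, 4.5]
force: [-0.1, -0.6, -0.0]
grip_width: 0.0868
t 27.0 tcp [0.5507 0.0259 0.1229] rot [-179.91   -0.39    4.5 ] F [-0.1 -0.6 -0. ] w 0.0868
rows need [-0.28, -0.03, 2.09] [-0.002, -0.007, -0.0]
```

```bash
python3 -m creep '[[-0.25,0,1,-0.002,-0.007,0,1],[0,0,1,0,0,0,0.6],[0,0,0,0,0,0,0.4],[0,0,0,0,0,0,0.3]]' 30; python3 -c "
from h import *
goto([.548,.026,.102],4.5)"
```

```text
time_s: 27.4
tool_pos: [0.5478, 0.0258, 0.1007]
tool_rot: [180.0, 0.1, 4.5]
force: [-0.3, 0.1, 0.2]
grip_width: 0.0706
t 27.4 tcp [0.5478 0.0258 0.1007] rot [1.7995e+02 1.0000e-01 4.5100e+00] F [-0.3  0.1  0.2] w 0.0706
rows need [0.02, -0.02, -0.13] [0.001, 0.002, 0.0]
```

```bash
python3 -m creep '[[0,0,0,0,0,0,0],[0,0,0,0,0,0,0],[0,0,0,0,0,0,0],[0,0,0,0,0,0,0],[0,0,0,0,0,0,0],[0,0,0,0,0,0,0],[0,0,0,0,0,0,0],[0,0,0,0,0,0,0],[0,0,0,0,0,0,0],[0,0.5,0,0,0,0,0],[0,0.8,0,0,0,0,0],[0,1,0,0,0,0,0],[0,1,0,0,0,0,0],[0,1,0,0,0,0,0],[0,1,0,0,0,0,0],[0,1,0,0,0,0,0],[0,0,0,0,0,0,0]]' 45; python3 -c "
from h import *
goto([*(S-.275*np.array([-.0802,.9968])),.1015],4.6)"
```

```text
time_s: 29.1
tool_pos: [0.5541, -0.0137, 0.1013]
tool_rot: [-178.2, 0.1, 5.7]
force: [-2.4, -5.8, 4.9]
grip_width: 0.0156
t 29.1 tcp [ 0.5541 -0.0137  0.1013] rot [-1.782e+02  1.000e-01  5.700e+00] F [-2.4 -5.8  4.9] w 0.0156
rows need [-0.39, 8.44, -0.29] [-0.031, 0.002, 0.019]
```

```bash
python3 -m creep '[[-0.1,0.2,-0.1,-0.031,0,0.015,0],[-0.05,0.5,0,0,0,0,0],[0,0,0,0,0,0,0]]' 45; python3 -c "
from h import *
goto([*(S-.275*np.array([-.0802,.9968])),.1015],4.6)"
```

```text
time_s: 29.4
tool_pos: [0.553, -0.0178, 0.1021]
tool_rot: [-179.7, 0.1, 5.0]
force: [0.4, -3.5, 1.3]
grip_width: 0.0158
t 29.4 tcp [ 0.553  -0.0178  0.1021] rot [-1.7973e+02  1.5000e-01  4.9600e+00] F [ 0.4 -3.5  1.3] w 0.0158
rows need [-0.14, 8.05, 0.02] [-0.005, 0.003, 0.006]
```

```bash
python3 -m creep '[[-0.1,0.7,0,-0.005,0.003,0.006,0],[0,0.8,0,0,0,0,0],[0,0.8,0,0,0,0,0],[0,0,0,0,0,0,0]]' 45; python3 -c "
from h import *
goto([*(S-.275*np.array([-.0802,.9968])),.1015],4.6)"
```

```text
time_s: 29.8
tool_pos: [0.5538, -0.0429, 0.1022]
tool_rot: [-179.9, -0.0, 4.6]
force: [-0.4, -0.4, 1.7]
grip_width: 0.0158
t 29.8 tcp [ 0.5538 -0.0429  0.1022] rot [-1.7994e+02 -5.0000e-02  4.5500e+00] F [-0.4 -0.4  1.7] w 0.0158
rows need [0.03, 5.54, 0.07] [-0.001, -0.001, -0.001]
```

```bash
python3 -m creep '[[0,1,0,0,0,0,0],[0,1.2,0,0,0,0,0],[0,1.2,0,0,0,0,0],[0,1.2,0,0,0,0,0],[0,0.6,0,0,0,0,0],[0,0,0,0,0,0,0],[0,0,-1,0,0,0,0],[0,0,-1.5,0,0,0,0],[0,0,-1.5,0,0,0,0],[0,0,0,0,0,0,0]]' 45; python3 -c "
from h import *
goto([.45,-.34,.14],5)"
```

```text
time_s: 30.8
tool_pos: [0.5573, -0.1029, 0.1449]
tool_rot: [179.8, 0.1, 4.4]
force: [0.3, 0.4, -1.9]
grip_width: 0.0156
t 30.8 tcp [ 0.5573 -0.1029  0.1449] rot [1.7981e+02 8.0000e-02 4.4100e+00] F [ 0.3  0.4 -1.9] w 0.0156
rows need [-12.52, 22.82, 0.58] [0.003, 0.001, -0.01]
```

```bash
python3 -m creep '[[-1.25,2.2,0,0,0,0,0],[-1.25,2.2,0,0,0,0,0],[-1.25,2.2,0,0,0,0,0],[-1.25,2.2,0,0,0,0,0],[-1.25,2.2,0,0,0,0,0],[-1.25,2.2,0,0,0,0,0],[-1.25,2.2,0,0,0,0,0],[-1.25,2.2,0,0,0,0,0],[-1.25,2.2,0,0,0,0,0],[-1.25,2.2,0,0,0,0,0],[0,0,0,0,0,0,0],[0,0,0,0,0,0,0]]' 45; python3 -c "
from h import *
goto([.45,-.34,.095],5)"
```

```text
time_s: 32.0
tool_pos: [0.4501, -0.3366, 0.1494]
tool_rot: [179.7, -0.4, 5.2]
force: [0.0, 0.3, -2.1]
grip_width: 0.0153
t 32.0 tcp [ 0.4501 -0.3366  0.1494] rot [179.67  -0.4    5.19] F [ 0.   0.3 -2.1] w 0.0153
rows need [-0.08, 0.3, 5.45] [0.006, -0.007, 0.003]
```

```bash
python3 -m creep '[[0,0,1.5,0.006,-0.007,0,0],[0,0,1.5,0,0,0,0],[0,0,1.5,0,0,0,0],[0,0,0.8,0,0,0,0],[0,0,0,0,0,0,0],[0,0,0,0,0,0,0]]' 45; python3 -c "
from h import *
goto([.45,-.34,.0895],5)"
```

```text
time_s: 32.6
tool_pos: [0.4525, -0.3323, 0.0902]
tool_rot: [-179.8, 0.1, 5.5]
force: [0.9, -1.5, 0.3]
grip_width: 0.0158
t 32.6 tcp [ 0.4525 -0.3323  0.0902] rot [-1.7982e+02  8.0000e-02  5.5500e+00] F [ 0.9 -1.5  0.3] w 0.0158
rows need [-0.32, 0.74, 0.07] [-0.003, 0.001, 0.01]
```

Contact with the bench. I release, go up and check.

```bash
python3 -m creep '[[0,0,0.05,0,0,0,0],[0,0,0,0,0,0,0.2],[0,0,0,0,0,0,0.4],[0,0,0,0,0,0,0.5],[0,0,0,0,0,0,0.6],[0,0,-1,0,0,0,0.7],[0,0,-3,0,0,0,1],[0,0,-4,0,0,0,1],[0,0,-4,0,0,0,1],[0,0,-4,0,0,0,1],[0,4,0,0,0,0,1],[0,4,0,0,0,0,1],[0,0,0,0,0,0,1],[0,0,0,0,0,0,1]]' 45
python3 - <<'E'
from h import *
from cell import env,optics
t=optics.read_camera("top"); s=optics.read_camera("scene"); t0=dict(np.load("pics/top1.npz"))
for nm,T in(("before",t0),("now",t)):
  P=cloud(T,mask(T,(0,180,80),(6,255,255),(130,150,250,280)));P=P[(P[:,2]>.138)&(P[:,2]<.15)]; pc=(P.min(0)+P.max(0))/2; d=pc[:2]-[.535,.174]
  B=cloud(T,mask(T,(105,180,80),(125,255,255),(300,180,350,215))); print(nm,"pin",pc.round(4),"crank",(np.radians(4.6)-np.arctan2(d[1],d[0])).round(3),crank_of(pc),"blue",B.mean(0).round(4))
Y=cloud(s,mask(s,(22,170,120),(35,255,255),(240,240,330,300)));print("yellow z",Y[:,2].min(),Y[:,2].max(),Y.mean(0))
print(env.get_obs()["force"])
cv2.imwrite("pics/m7.png",np.vstack([t["frame"][150:290,100:400].repeat(2,0).repeat(2,1),cv2.resize(s["frame"][140:300,140:384],(600,320))[:320]]))
E
```

```text
time_s: 34.0
tool_pos: [0.463, -0.4137, 0.2657]
tool_rot: [180.0, -0.5, 5.9]
force: [0.3, 0.5, -0.8]
grip_width: 0.0867
before pin [0.5388 0.1146 0.1433] crank 1.588 (np.float64(1.6141679898122576), np.float64(0.06143132508654985)) blue [ 0.5999 -0.3045  0.0596]
now pin [0.4766 0.1704 0.1449] crank 3.16 (np.float64(3.1285213365224305), np.float64(0.06018619226673978)) blue [ 0.5998 -0.3045  0.0593]
yellow z 0.014669846480779708 0.058344677338952065 [ 0.44574291 -0.33613894  0.03782912]
[-0.40050537 -0.07022184 -0.46017765]
```

View pics/m7.png

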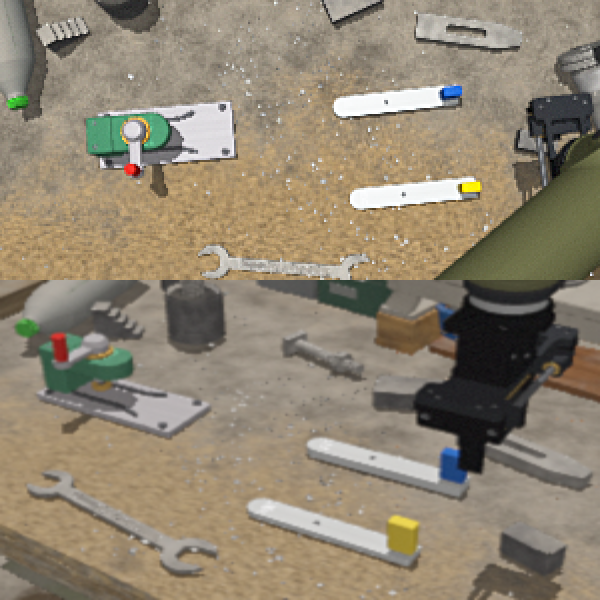

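The gauge lies flat on the bench clear of the stand, the crank is at about 3.15, and the blue gauge hasn't moved.

```bash
python3 -c "
from cell import order
print(order.sign_off())"
```

```text
the job is handed in; nothing more can be done
None
```

The gap is set, and I handed the job in at 34 s of the 72 s allowed; sign-off gives no verdict.

- **Opening the gap:** I turned the crank from about 3.3 rad back to about 1.6 rad, leaving a gap of roughly 13 mm.
- **Gauge in:** I slid the yellow gauge along the bed to the stop. A contact of about 3.6 N showed it had arrived, and the handle measured y −150 mm on the stand. I then let go of it.
- **Setting the screw:** I turned the crank by the pin to about 3.15 rad, so the spring should have been pushed in about 1.45 mm. That figure comes from the crank angle, because the spring travel can't be measured directly.
- **Gauge out:** I drew the gauge out and laid it flat on the bench near its starting place, well clear of the stand.

**Last checks:**
- The top camera read the crank at 3.13–3.16 rad after the gauge was out, so the screw had not moved. One earlier reading of 2.9 rad came from a view partly blocked by the arm, and I discarded it.
- The blue gauge was within 0.3 mm of where it started, and the other things looked undisturbed.
- The gripper was open and touching nothing.

**Less clean moments:**
- My first pin grips were off-centre and had to be redone.
- While I drew the gauge out, the tool tilted about 1.8° for a moment, with a force of about 8 N. I straightened it and carried on.

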